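# Slide the sample plate out over the end of the ledge

## Task

On the white ledge lie two metal plates, a longer one and a shorter one. With the fingertips, push the longer plate along its lane towards the end of the ledge where the balance stands, until about a third of its length sticks out past that end, so that its edge can be taken by hand for weighing. Only push it: do not lift it, tip it or let it fall, leave the shorter plate and everything else where it is, and finish clear of everything.

Things in the scene. Friction and masses are not known exactly. Their poses are not given: they have to be found in the camera images.
- ledge: White stand with grey guide strips, fixed to the table: 340 mm long (its own y), 147 mm deep (its own x), flat top 60 mm above the table. Origin on the table under its centre. The ends of its top are at y = +170 and -170 mm in its own frame, both open. Three strips along y, 5 mm wide and standing 8 mm above the top, at x = -71, 0 and +71 mm, leave two lanes 66 mm wide with centre lines at x = -35.5 and +35.5 mm. It may stand turned by up to 0.2 rad.
- long_plate: The longer copper plate, 120 mm long (its own y) x 60 mm wide (its own x) x 6 mm thick, about 0.39 kg (0.27 to 0.54 kg), loose, lying flat in one of the two lanes with its length along the lane, near the middle of the ledge. Origin at the centre of its underside.
- short_plate: The shorter copper plate, 80 mm (its own y) x 60 mm (its own x) x 6 mm, loose, lying in the other lane. Origin at the centre of its underside. Not to be moved.
- balance: Low white balance with a round steel pan, 190 mm (its x) x 140 mm (its y), 46 mm high, fixed on the table about 320 mm from the ledge's middle, off one of its two ends (+y or -y of the ledge). Origin under its centre. It shows which end is meant.
- rack: Grey tube rack with capped tubes, 190 mm (its x) x 80 mm (its y), 74 mm high, fixed on the table off the other end of the ledge. Origin under its centre.
- jar_a: Closed glass jar, 54 mm across, 75 mm high, loose, behind the ledge (on the side away from the robot). Origin under its centre. Bystander.
- jar_b: Another jar like it, loose, behind the ledge. Bystander.
- jar_c: A third such jar, loose, on the robot's side of the ledge. Bystander.
- dish: Shallow glass dish, 84 mm across, 16 mm high, loose, on the robot's side of the ledge. Origin under its centre. Bystander.
- jar_lid: Loose brass jar lid, 54 mm across, 13 mm high, on the robot's side of the ledge. Origin under its centre. Bystander.
- spatula: Slim steel laboratory spatula, 160 mm long, 12 mm wide, 5 mm high, lying loose behind the ledge. Bystander.
Things that resemble listed ones, but are neither listed nor needed, are in the scene too. What is shaped like the long_plate but blue or purple is not meant.

How it is judged (in metres and radians):
At the end, for the whole second after the job is handed in: The longer plate lies flat, at rest, in its lane on the ledge and sticks out past the end on the balance's side by 28 to 52 mm (a third of its 120 mm is 40 mm); the shorter plate is within 12 mm and the other loose things within 25 mm of where they were (((y of balance in the frame of ledge above 0.1 m and y of long_plate in the frame of ledge between 0.138 and 0.162 m) or (y of balance in the frame of ledge below -0.1 m and y of long_plate in the frame of ledge between -0.162 and -0.138 m)) and (x of long_plate in the frame of ledge between -0.0415 and -0.0295 m or x of long_plate in the frame of ledge between 0.0295 and 0.0415 m) and height (world z) of long_plate between 0.057 and 0.063 m and angle between long_plate's own z axis and vertical below 0.05 rad and linear speed of long_plate below 0.01 m/s and distance of short_plate from where it was at the start of the episode below 0.012 m and distance of each of jar_a, jar_b, jar_c, dish, jar_lid, spatula from where it was at the start of the episode below 0.025 m); the robot touches nothing.
It fails at once if the longer plate was lifted (more than 8 mm) or fell (height (world z) of long_plate above 0.068 m or height (world z) of long_plate below 0.05 m).
It fails at once if the longer plate was tipped by more than 0.15 rad (angle between long_plate's own z axis and vertical above 0.15 rad).
It fails at once if the shorter plate was moved (12 mm) (distance of short_plate from where it was at the start of the episode above 0.012 m).
It fails at once if a bystander was moved (25 mm) or knocked over (distance of any of jar_a, jar_b, jar_c, dish, jar_lid, spatula from where it was at the start of the episode above 0.025 m or angle between any of jar_a, jar_b, jar_c's own z axis and vertical above 0.4 rad).
It also fails if it takes over 35 s, if anything falls off the work surface, if the arm or the gripper's body presses on something with over 40 N, if the wrist force passes 120 N, or if a joint passes its speed limit or range.

## Robot

A 6-joint arm with a two-finger parallel gripper is mounted at the origin on the work surface. World frame = base frame: x ahead of the robot, y to its left, z up, the work surface at z = 0. Lengths are in mm, angles in rad, forces in N, time in s.
With the tool pointing down it reaches from about 350 to 725 mm from the base axis. Payload 4.3 kg.
Tool frame: the origin (TCP) lies between the finger pads; the fingertips stand arm.tip_extent ahead of it and the grasp point (between the pads) lies 6 mm ahead of it (arm.tip_extent is the distance from the TCP to the fingertips, in mm); y points along the fingers, z is the direction in which the jaws open and shut, and the axes are right-handed (so a half turn about y gives the same grasp; the last joint's range is limited). The gripper opens to 85 mm and grips with 20 to 120 N. Pads are 22 mm wide; open, the fingers measure 114 mm over their backs; the gripper's body (76 mm by 85 mm) begins 54 mm behind the grasp point. The pads swing forward as they close: fully open they stand 13 mm farther back than shut.
Start: joints at [-1.378, 0.377, 0.081, 1.274, 0, 1.46], TCP at [171.472, -548.873, 256.329] pointing down, gripper open.
Joint ranges: [-2.72, 2.72], [-0.84, 1.66], [-1.02, 1.22], [-1.77, 2.12], [-1.37, 1.28], [-3.14, 3.14]. Speed limits (rad/s): [2.57, 2.57, 3.14, 3.14, 3.14, 3.14].

## Interface

Orientations are given as a unit quaternion [w, x, y, z].
In Python, from bench import arm gives the robot as it stands.
- The arm moves only by the tool move_arm, never from a script. Its argument "deltas" is a list of rows, each an object of numbers: "x", "y", "z": the shift along the tool's x, y, z in m; "ax", "ay", "az": the turn, a rotation vector about the tool's x, y, z in rad. A call has 1 to 12 rows; each row shifts and turns the pose as measured when the row begins, along the tool's axes as they then stand; what a row does not reach is not made up. A row lasts 1/12 s, in which the tool goes at most 41.7 mm and 7.16 degrees, less where a joint would pass 70% of its speed; a pose out of reach is approached as far as the arm can. A call with a gripper value outside its range is refused whole. "claw" is the finger opening in m, from 0 to 0.0854, set as the call begins (left out, the last holds). The fingers move at their own pace and stop on an object; "force" is the grip in N (left out, the last holds). Time passes only in rows, so rows that do not move let the fingers close. It gives the time, the measured TCP pose, the force and the opening at its end, in the units of the state.
- arm.sense(): the state, without advancing time (a new reading comes with each control period).
- arm.capture(name): name is "scene" or "side" or "wrist"; returns (picture, depth): 400x640x3 uint8, red, green, blue; 400x640 float32, mm along the optical axis (not along the pixel's ray), 0 where there is no reading.
- arm.camera_params(name): a dict with "fx", "fy", "cx", "cy" (pixels), "k1" (the pictures are not rectified: a ray, as slopes to the right and down, at radius r is drawn at 1 + k1 r^2 times it, then the intrinsics apply), "origin" and "attitude" of the camera in the world; the wrist camera has in their place "mount" (4x4, takes a point from camera to tool coordinates, whose origin is the TCP and whose axes are the tool frame's). Camera axes: x right, y up, looking along -z (the intrinsics and any distortion apply to the point x, -y, -z); pixel columns grow to the right and rows downward; lengths in mm; the calibration is good to about 2 mm. A picture is of the moment at which its call begins: read the wrist's pose just before it. camera_params takes no time and is no camera call.
- arm.sign_off(): hands the job in, once; it reports no verdict.
Trained networks look in the newest picture that a camera, given by its name, has taken for a name from the list of things; names that differ only in an ending like _2 or _b are one class to them, and where a whole thing is asked for, a point or a joint stands for the part that bears it (a point fixed in the world has none). Each returns a list of dicts, best first, with "score" (0 to 1); they miss things now and then, are a little off and sometimes report something else, mostly with a low value. They report only what shows in the picture. A call takes as long as a camera call. They do not tell look-alikes from the thing itself.
- arm.recognise(camera, query): "rect" ([left, top, right, bottom] in pixels, round what is visible of it).
- arm.masks_of(camera, query): "region" (400x640 bool, what is visible of it) and "rect" ([left, top, right, bottom] in pixels, round what is visible of it).
- arm.place_of(camera, query): "at" ([column, row] in pixels: a listed point, or the origin of a listed thing).
The state is a dict: "t": time; "qpos": joint angles; "dq": joint speeds; "joint_torque": joint torques, N m; "tool_pos": TCP position; "orientation": TCP orientation; "wrist_force": force on the tool from outside, world axes, zero at the start; "torque": the same for the moment, N m; "width": finger opening in mm.
Only numpy, scipy, OpenCV 4.12 (cv2) and the standard library are available. Lean on these libraries where they do the work, as an engineer would, in place of code of your own. Each camera call takes 0.05 s, during which the arm holds its last target.

## Working session

There is one attempt and no reset: what is moved stays moved. The work goes in short steps, Python scripts to look and compute and a tool call to move; the robot and the scene stay as the last step left them, time stands still between calls to the robot, and variables do not carry over. Pictures are saved under pics/ and viewed, and the job is handed in when it is done.

Besides the shell and the picture viewer there is one more tool, called after "Emit:" as name(argument=value, ...) on one line, values as JSON. move_arm: Moves the arm, as the interface text tells. Its arguments: {"type":"object","properties":{"deltas":{"type":"array","items":{"type":"object","properties":{"x":{"type":"number"},"y":{"type":"number"},"z":{"type":"number"},"ax":{"type":"number"},"ay":{"type":"number"},"az":{"type":"number"}}}},"claw":{"type":"number"},"force":{"type":"number"}},"required":["deltas"]}

```bash
mkdir -p pics; ls
python3 - <<'E'
from bench import arm
import cv2
s=arm.sense();print(s); print(arm.tip_extent)
for n in("scene","side"):
    p,d=arm.capture(n); cv2.imwrite(f"pics/{n}0.png",p[:,:,::-1]); print(arm.camera_params(n))
    for q in("ledge","long_plate","short_plate","balance","rack"):
        for r in arm.place_of(n,q)[:3]: print(n,q,r)
print(arm.camera_params("wrist"))
E
```

```text
pics
{'t': 0.0, 'qpos': array([-1.37826160e+00,  3.78137417e-01,  7.95978802e-02,  1.27438762e+00,
       -1.97100236e-05,  1.46050388e+00]), 'dq': array([-0.00109291,  0.00140031,  0.00017895, -0.00011016,  0.00125484,
        0.00024812]), 'joint_torque': array([ 2.08489822e-03, -4.63601589e+01,  2.69875878e+01,  2.08817970e-02,
        9.81177686e-05, -1.40646023e-05]), 'tool_pos': array([ 171.36264988, -548.22749522,  255.30752049]), 'orientation': array([ 0.10661896, -0.10669482,  0.6997687 , -0.69826383]), 'wrist_force': array([-0.56893327,  0.95832541,  0.14180178]), 'torque': array([-0.03295484,  0.01050593,  0.00133949]), 'width': 85.46538973406459}
25.0
{'fx': 416.8603921084719, 'fy': 416.8603921084719, 'cx': 318.61305474524306, 'cy': 203.1130199092037, 'k1': -0.05699788939998239, 'origin': array([1079.95657726,   -8.14008248,  807.33429255]), 'attitude': array([0.70677513, 0.22572027, 0.21032021, 0.63661974])}
scene ledge {'at': [269.1, 237.7], 'score': 0.72}
scene long_plate {'at': [346.2, 145.3], 'score': 0.89}
scene long_plate {'at': [222.3, 154.2], 'score': 0.81}
scene
[... 669 characters left out ...]
e': 0.74}
side short_plate {'at': [335.7, 158.1], 'score': 0.7}
side short_plate {'at': [288.9, 149.5], 'score': 0.18}
side balance {'at': [286.8, 280.8], 'score': 0.67}
side rack {'at': [347.2, 115.8], 'score': 0.96}
{'fx': 288.9981900375063, 'fy': 288.9981900375063, 'cx': 320.77435706992094, 'cy': 199.78402116271513, 'k1': -0.041683170602775814, 'mount': array([[ 1.04307730e-03, -9.57115401e-01, -2.89705059e-01,
        -7.37992774e+01],
       [-8.93389297e-04,  2.89704209e-01, -9.57115810e-01,
        -1.17399293e+02],
       [ 9.99999057e-01,  1.25716517e-03, -5.52892772e-04,
         1.59919457e+00],
       [ 0.00000000e+00,  0.00000000e+00,  0.00000000e+00,
         1.00000000e+00]])}
```

View pics/scene0.png

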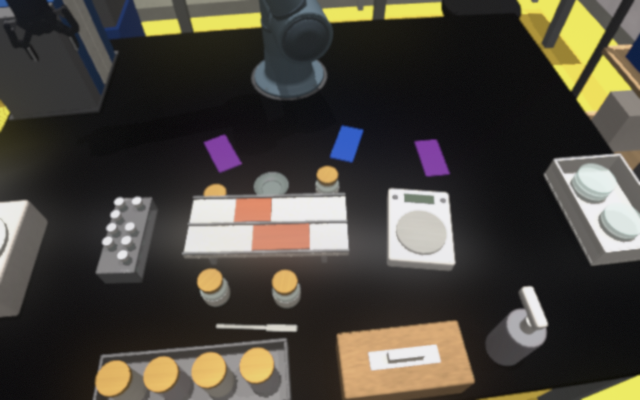

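View pics/side0.png

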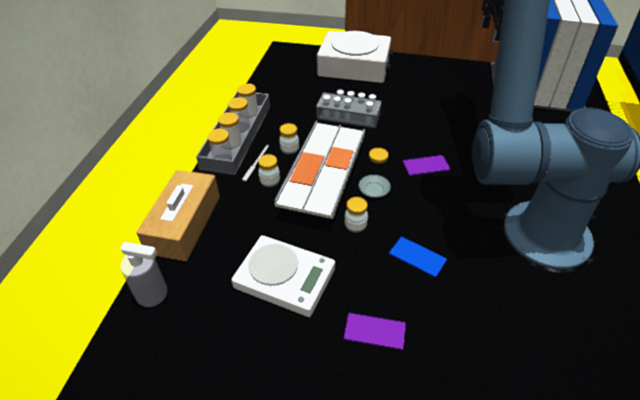

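The pictures show the balance at the ledge's +y end. The long plate is in the lane away from the robot, at scene (281,236) and side (306,168). The short plate is in the near lane. Next I'll measure them.

```bash
cat > h.py <<'E'
import numpy as np,cv2
from scipy.spatial.transform import Rotation as R
def Rq(q): return R.from_quat([q[1],q[2],q[3],q[0]]).as_matrix()
def rays(P,uv):
    uv=np.asarray(uv,float).reshape(-1,2)
    d=(uv-[P['cx'],P['cy']])/[P['fx'],P['fy']]
    s=d.copy()
    for _ in range(20): s=d/(1+P['k1']*(s**2).sum(1,keepdims=True))
    return np.c_[s[:,0],-s[:,1],-np.ones(len(s))]
def pose(P,st=None):
    if 'mount' in P:
        T=np.eye(4);T[:3,:3]=Rq(st['orientation']);T[:3,3]=st['tool_pos'];T=T@P['mount'];return T[:3,:3],T[:3,3]
    return Rq(P['attitude']),np.asarray(P['origin'])
def onplane(P,uv,z,st=None):
    M,o=pose(P,st); r=rays(P,uv)@M.T
    return o+r*((z-o[2])/r[:,2:])
def withdepth(P,uv,dep,st=None):
    M,o=pose(P,st); return o+(rays(P,uv)*np.asarray(dep).reshape(-1,1))@M.T
def project(P,X,st=None):
    M,o=pose(P,st);c=(np.atleast_2d(X)-o)@M;s=np.c_[c[:,0],-c[:,1]]/-c[:,2:]
    s=s*(1+P['k1']*(s**2).sum(1,keepdims=True));return s*[P['fx'],P['fy']]+[P['cx'],P['cy']]
def copper(p):
    h=cv2.cvtColor(p,cv2.COLOR_RGB2HSV)
    return ((h[...,0]<12)&(h[...,1]>120)&(h[...,2]>120)).astype(np.uint8)
E
cat > look.py <<'E'
from h import *
from bench import arm
def look(n,verbose=True):
    st=arm.sense();p,d=arm.capture(n);P=arm.camera_params(n)
    out=[]
    m=copper(p);k,l,s,c=cv2.connectedComponentsWithStats(m)
    for i in range(1,k):
        if s[i,4]<150: continue
        v,u=np.nonzero(l==i)
        uv=np.c_[u,v]
        cn,_=cv2.findContours((l==i).astype(np.uint8),0,2)
        X=onplane(P,max(cn,key=len).reshape(-1,2),66,st)[:,:2]
        rc=cv2.minAreaRect(X.astype(np.float32))
        W=withdepth(P,uv,d[v,u],st)
        print(n,'px',c[i].round(1),'n',s[i,4],'rect',[np.round(a,1) for a in rc],'depth med',np.median(W[d[v,u]>0],0).round(1))
    return p,d,st,P
E
python3 - <<'E'
from look import *
for n in("scene","side"):
    p,d,st,P=look(n)
    for q in("ledge","balance","rack","jar_a","dish","jar_lid","spatula"):
        for r in arm.masks_of(n,q)[:4]:
            v,u=np.nonzero(r['region']&(d>0))
            if len(u)<5: continue
            W=withdepth(P,np.c_[u,v],d[v,u]);
            zt=np.percentile(W[:,2],95); T=W[W[:,2]>zt-8]
            print(n,q,r['score'],r['rect'],'med',np.median(W,0).round(0),'ztop',zt.round(0),'topc',((T.min(0)+T.max(0))/2).round(0))
            if q=='ledge': print(' ledge rect',[np.round(a,2) for a in cv2.minAreaRect(W[abs(W[:,2]-63)<9][:,:2].astype(np.float32))])
E
```

```text
scene px [252.9 209. ] n 698 rect [array([ 544.3, -105.8]), array([74. , 53.4]), np.float64(83.9)] depth med [ 544.6 -105.1   65.6]
scene ledge 0.59 [181.8, 191.9, 349.3, 267.0] med [587. -74.  60.] ztop 68.0 topc [584. -77.  66.]
 ledge rect [array([583.58, -76.38]), array([339.9 , 150.01]), np.float64(85.43)]
scene balance 0.95 [386.0, 187.5, 455.6, 273.0] med [624. 250.  37.] ztop 48.0 topc [608. 255.  45.]
scene rack 0.7 [92.7, 198.3, 160.6, 284.3] med [ 584. -374.   48.] ztop 74.0 topc [ 567. -386.   72.]
scene jar_a 0.78 [270.2, 266.8, 297.7, 308.4] med [739. -45.  73.] ztop 77.0 topc [726. -46.  74.]
scene jar_a 0.77 [317.9, 167.1, 336.5, 192.8] med [484.  65.  71.] ztop 76.0 topc [472.  65.  74.]
scene jar_a 0.75 [197.1, 268.6, 229.9, 304.9] med [ 721. -185.   71.] ztop 77.0 topc [ 710. -189.   74.]
scene dish 0.62 [253.0, 174.2, 290.1, 194.3] med [433. -70.   7.] ztop 15.0 topc [434. -70.  13.]
scene dish 0.22 [186.6, 192.9, 347.8, 264.6] med [587. -71.  60.] ztop 68.0 topc [585. -77.  66.]
scene jar_lid 0.51 [204.9, 185.1, 227.4, 194.1] med [ 441. -204.   13.] ztop 15.0 top
[... 1141 characters left out ...]
_a 0.93 [346.1, 197.6, 366.3, 232.0] med [472.  83.  52.] ztop 77.0 topc [474.  66.  74.]
side jar_a 0.87 [280.3, 127.3, 297.2, 157.6] med [ 706. -171.   48.] ztop 75.0 topc [ 710. -186.   72.]
side jar_a 0.44 [274.9, 127.1, 363.6, 218.8] med [581. -16.  60.] ztop 68.0 topc [585. -73.  67.]
side dish 0.83 [360.1, 175.2, 390.5, 198.4] med [445. -76.   9.] ztop 17.0 topc [444. -69.  14.]
side jar_lid 0.65 [324.8, 146.5, 354.2, 173.5] med [ 545. -103.   66.] ztop 69.0 topc [ 545. -105.   66.]
side jar_lid 0.59 [370.1, 146.0, 387.7, 159.7] med [ 448. -198.   11.] ztop 15.0 topc [ 450. -202.   12.]
side jar_lid 0.19 [286.3, 151.1, 325.1, 185.4] med [622. -44.  66.] ztop 69.0 topc [622. -51.  67.]
```

```bash
sed -i 's/h\[...,0\]<12)&(h\[...,1\]>120/h[...,0]<16)\&(h[...,1]>90/' h.py
cat > go.py <<'E'
import sys
from h import *
from bench import arm
YAW=-0.082; C=np.array([584.,-75.5]); U=np.array([-np.sin(YAW),np.cos(YAW)]); X=np.array([np.cos(YAW),np.sin(YAW)])
def W(xl,yl): return C+xl*X+yl*U
def toL(p): r=np.asarray(p)[:2]-C; return np.array([r@X,r@U])
def plan(target):
    s=arm.sense(); M=Rq(s['orientation'])
    # tool y down, tool z along +-ledge x
    best=None
    for sg in(1,-1):
        z=np.r_[sg*X,0]; y=np.array([0,0,-1.]); T=np.c_[np.cross(y,z),y,z]
        rv=R.from_matrix(M.T@T).as_rotvec()
        if best is None or np.linalg.norm(rv)<np.linalg.norm(best): best=rv
    d=np.asarray(target)-s['tool_pos']
    print('t',round(s['t'],2),'tcp',s['tool_pos'].round(1),'L',toL(s['tool_pos']).round(1),'F',s['wrist_force'].round(1),'w',round(s['width'],1),'q6',s['qpos'][5].round(2))
    print('dworld',d.round(1),'tool d mm',(M.T@d).round(1),'rotvec',best.round(3))
if __name__=='__main__':
    xl,yl,z=map(float,sys.argv[1:4]); plan(np.r_[W(xl,yl),z])
E
python3 -c "
from look import *
look('scene')"; python3 go.py 35.5 -70 190
```

```text
scene px [252.8 209.1] n 801 rect [array([ 544.2, -105.8]), array([77.8, 58.8]), np.float64(83.9)] depth med [ 545.3 -105.2   65.5]
scene px [280.6 236.4] n 1384 rect [array([620.5, -49. ]), array([115.3,  60.8]), np.float64(85.1)] depth med [621.  -48.6  65.5]
t 1.45 tcp [ 171.5 -548.9  256.3] L [-372.4 -505.6] F [-0.4  0.4 -0.1] w 85.5 q6 1.46
dworld [442.2 400.7 -66.3] tool d mm [-541.5   66.3 -250.6] rotvec [-0.    -1.186  0.   ]
```

Emit:
move_arm(deltas=[{"x": -0.02,"z": 0.003,"ay": -0.04},{"x": -0.039,"z": 0.006,"y": 0.003,"ay": -0.074},{"x": -0.039,"z": 0.006,"y": 0.003,"ay": -0.074},{"x": -0.039,"z": 0.006,"y": 0.003,"ay": -0.074},{"x": -0.039,"z": 0.006,"y": 0.003,"ay": -0.074},{"x": -0.039,"z": 0.006,"y": 0.003,"ay": -0.074},{"x": -0.039,"z": 0.006,"y": 0.003,"ay": -0.074},{"x": -0.039,"z": 0.006,"y": 0.003,"ay": -0.074},{"x": -0.039,"z": 0.006,"y": 0.003,"ay": -0.074},{"x": -0.039,"z": 0.006,"y": 0.003,"ay": -0.074},{"x": -0.02,"z": 0.003,"y": 0.003,"ay": -0.04},{"x": 0}], claw=0)

```text
$.deltas[0]: bad value
```

```bash
python3 go.py 35.5 -70 190
```

```text
t 1.45 tcp [ 171.5 -548.9  256.3] L [-372.4 -505.6] F [-0.4  0.4 -0.1] w 85.5 q6 1.46
dworld [442.2 400.7 -66.3] tool d mm [-541.5   66.3 -250.6] rotvec [-0.    -1.186  0.   ]
```

Emit:
move_arm(deltas=[{"x": -0.02,"y": 0,"z": 0.003,"ax": 0,"ay": -0.04,"az": 0}], claw=0)

```text
t: 1.53
tool_pos: [189.2, -546.4, 256.4]
orientation: [-0.119, 0.12, -0.697, 0.697]
wrist_force: [0.2, -0.1, -0.8]
width: 75.7
```

Emit:
move_arm(deltas=[{"x": -0.039,"y": 0.003,"z": 0.006,"ax": 0,"ay": -0.074,"az": 0},{"x": -0.039,"y": 0.003,"z": 0.006,"ax": 0,"ay": -0.074,"az": 0},{"x": -0.039,"y": 0.003,"z": 0.006,"ax": 0,"ay": -0.074,"az": 0},{"x": -0.039,"y": 0.003,"z": 0.006,"ax": 0,"ay": -0.074,"az": 0},{"x": -0.039,"y": 0.003,"z": 0.006,"ax": 0,"ay": -0.074,"az": 0},{"x": -0.039,"y": 0.003,"z": 0.006,"ax": 0,"ay": -0.074,"az": 0},{"x": -0.039,"y": 0.003,"z": 0.006,"ax": 0,"ay": -0.074,"az": 0},{"x": -0.039,"y": 0.003,"z": 0.006,"ax": 0,"ay": -0.074,"az": 0},{"x": -0.039,"y": 0.003,"z": 0.006,"ax": 0,"ay": -0.074,"az": 0},{"x": -0.039,"y": 0.003,"z": 0.006,"ax": 0,"ay": -0.074,"az": 0},{"x": -0.02,"y": 0,"z": 0.003,"ax": 0,"ay": -0.04,"az": 0},{"x": 0,"y": 0,"z": 0,"ax": 0,"ay": 0,"az": 0}])

```text
t: 2.53
tool_pos: [550.4, -326.9, 222.3]
orientation: [-0.386, 0.387, -0.591, 0.594]
wrist_force: [-1.3, -0.4, 0.5]
width: -0.1
```

```bash
python3 go.py 35.5 -70 190
```

```text
t 2.53 tcp [ 550.4 -326.9  222.3] L [ -12.9 -253.3] F [-1.3 -0.4  0.5] w -0.1 q6 1.35
dworld [ 63.3 178.8 -32.3] tool d mm [-189.2   31.5  -14.2] rotvec [-0.002 -0.333  0.004]
```

Emit:
move_arm(deltas=[{"x": -0.033,"y": 0.005,"z": 0.003,"ax": 0,"ay": -0.058,"az": 0},{"x": -0.033,"y": 0.005,"z": 0.003,"ax": 0,"ay": -0.058,"az": 0},{"x": -0.033,"y": 0.005,"z": 0.003,"ax": 0,"ay": -0.058,"az": 0},{"x": -0.033,"y": 0.005,"z": 0.003,"ax": 0,"ay": -0.058,"az": 0},{"x": -0.033,"y": 0.005,"z": 0.003,"ax": 0,"ay": -0.058,"az": 0},{"x": -0.02,"y": 0.005,"z": 0.002,"ax": 0,"ay": -0.04,"az": 0},{"x": 0,"y": 0,"z": 0,"ax": 0,"ay": 0,"az": 0}])

```text
t: 3.12
tool_pos: [619.7, -152.3, 189.6]
orientation: [-0.479, 0.482, -0.516, 0.522]
wrist_force: [-0.2, -0.7, 0.1]
width: 0.2
```

```bash
python3 go.py 35.5 -62 105
python3 - <<'E'
from look import *
p,d,st,P=look("wrist"); cv2.imwrite("pics/w1.png",p[:,:,::-1])
E
```

```text
t 3.12 tcp [ 619.7 -152.3  189.6] L [ 41.9 -73.6] F [-0.2 -0.7  0.1] w 0.2 q6 1.31
dworld [ -5.4  12.1 -84.6] tool d mm [-12.4  84.5  -6.6] rotvec [-0.003  0.005  0.009]
wrist px [312.   72.5] n 11420 rect [array([621.4, -55.6]), array([108.9,  59.3]), np.float64(86.0)] depth med [621.7 -50.4  65.8]
wrist px [228.  150.3] n 6653 rect [array([ 546.6, -107.5]), array([78.5, 59.1]), np.float64(85.6)] depth med [ 547.  -105.    65.9]
```

View pics/w1.png

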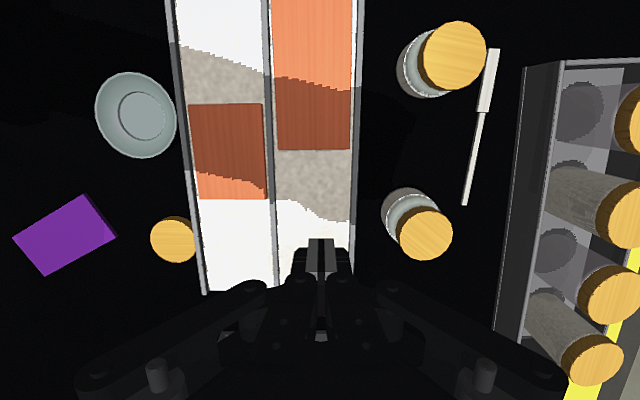

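The wrist view shows the long plate's trailing edge at row 150 (columns 278–350), with the closed fingers behind it at (320,245) in the same lane. Its top measures about 66 mm, as expected. I'll descend behind it.

Emit:
move_arm(deltas=[{"x": -0.004,"y": 0.02,"z": -0.003,"ax": 0,"ay": 0,"az": 0},{"x": -0.004,"y": 0.025,"z": -0.003,"ax": 0,"ay": 0.005,"az": 0.005},{"x": -0.003,"y": 0.025,"z": -0.001,"ax": 0,"ay": 0,"az": 0},{"x": 0,"y": 0.014,"z": 0,"ax": 0,"ay": 0,"az": 0},{"x": 0,"y": 0,"z": 0,"ax": 0,"ay": 0,"az": 0}])

```text
t: 3.58
tool_pos: [615.0, -151.9, 107.2]
orientation: [-0.475, 0.476, -0.518, 0.529]
wrist_force: [-0.1, -0.0, -0.3]
width: -0.2
```

```bash
python3 go.py 35.5 -55 88
python3 - <<'E'
from look import *
p,d,st,P=look("wrist"); cv2.imwrite("pics/w2.png",p[:,:,::-1])
E
```

```text
t 3.58 tcp [ 615.  -151.9  107.2] L [ 37.2 -73.7] F [-0.1 -0.  -0.3] w -0.2 q6 1.33
dworld [ -0.2  18.7 -19.2] tool d mm [-18.8  19.   -2.2] rotvec [-0.011 -0.014  0.012]
wrist px [313.2  81.4] n 19359 rect [array([620.6, -68.6]), array([82.7, 59.3]), np.float64(86.1)] depth med [620.7 -64.5  65.8]
wrist px [189.6 170.3] n 14384 rect [array([ 546.8, -107.7]), array([79.3, 59.2]), np.float64(85.6)] depth med [ 547.3 -103.5   65.8]
```

View pics/w2.png

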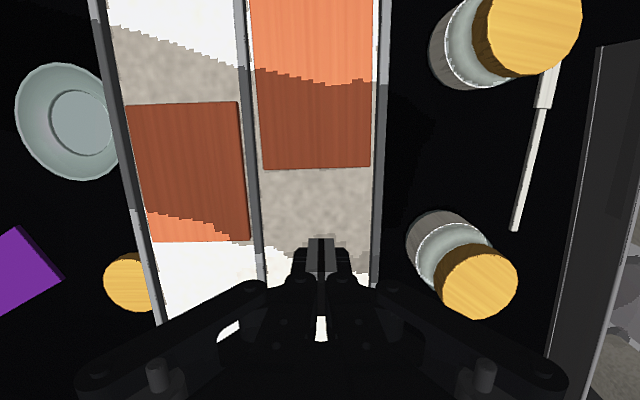

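The fingers are centred in the lane behind the plate's edge (row 168). I'll go down to tip height about 63 mm.

Emit:
move_arm(deltas=[{"x": -0.004,"y": 0.01,"z": -0.001,"ax": -0.005,"ay": -0.007,"az": 0.006},{"x": -0.002,"y": 0.006,"z": -0.001,"ax": -0.005,"ay": -0.007,"az": 0.006},{"x": 0,"y": 0.001,"z": 0,"ax": 0,"ay": 0,"az": 0}])

```text
t: 3.88
tool_pos: [615.7, -149.6, 93.8]
orientation: [-0.479, 0.477, -0.519, 0.523]
wrist_force: [-0.7, -0.0, 0.7]
width: 0.0
```

```bash
python3 go.py 35.5 -45 88
```

```text
t 3.88 tcp [ 615.7 -149.6   93.8] L [ 37.7 -71.2] F [-0.7 -0.   0.7] w 0.0 q6 1.32
dworld [ 0.  26.3 -5.8] tool d mm [-26.2   5.7  -2.3] rotvec [-0.007 -0.004  0.001]
```

Emit:
move_arm(deltas=[{"x": -0.003,"y": 0.005,"z": -0.002,"ax": -0.004,"ay": -0.004,"az": 0},{"x": -0.003,"y": 0.002,"z": -0.001,"ax": -0.003,"ay": 0,"az": 0},{"x": 0,"y": 0,"z": 0,"ax": 0,"ay": 0,"az": 0}])

```text
t: 4.13
tool_pos: [614.2, -143.9, 87.6]
orientation: [-0.479, 0.479, -0.519, 0.521]
wrist_force: [0.2, -0.6, -0.0]
width: 0.1
```

```bash
python3 go.py 35.5 -45 88
```

```text
t 4.13 tcp [ 614.2 -143.9   87.6] L [ 35.7 -65.7] F [ 0.2 -0.6 -0. ] w 0.1 q6 1.32
dworld [ 1.5 20.7  0.4] tool d mm [-20.7  -0.5  -0.3] rotvec [-0.002 -0.     0.002]
```

Emit:
move_arm(deltas=[{"x": -0.006,"y": 0,"z": 0,"ax": 0,"ay": 0,"az": 0},{"x": -0.006,"y": 0,"z": 0,"ax": 0,"ay": 0,"az": 0},{"x": -0.006,"y": 0,"z": 0,"ax": 0,"ay": 0,"az": 0},{"x": -0.006,"y": 0,"z": 0,"ax": 0,"ay": 0,"az": 0},{"x": -0.006,"y": 0,"z": 0,"ax": 0,"ay": 0,"az": 0},{"x": -0.006,"y": 0,"z": 0,"ax": 0,"ay": 0,"az": 0},{"x": -0.006,"y": 0,"z": 0,"ax": 0,"ay": 0,"az": 0}])

```text
t: 4.72
tool_pos: [619.5, -100.3, 89.5]
orientation: [-0.478, 0.48, -0.517, 0.524]
wrist_force: [0.6, -2.8, 1.6]
width: 0.0
```

```bash
python3 go.py 35.5 60 87.5;python3 - <<'E'
from look import *
p,d,st,P=look("wrist"); cv2.imwrite("pics/w3.png",p[:,:,::-1]); look("scene")
E
```

```text
t 4.72 tcp [ 619.5 -100.3   89.5] L [ 37.4 -21.8] F [ 0.6 -2.8  1.6] w 0.0 q6 1.4
dworld [ 4.8 81.7 -2. ] tool d mm [-81.8   1.3  -2. ] rotvec [-0.005 -0.001  0.008]
wrist px [315.3 114.3] n 29978 rect [array([623.3, -36.6]), array([111.4,  59.4]), np.float64(86.8)] depth med [623.5 -28.2  65.8]
wrist px [184.8 254.8] n 10667 rect [array([ 547. , -106.2]), array([77.3, 59.8]), np.float64(85.8)] depth med [544.9 -95.2  65.9]
scene px [290.4 236.3] n 1330 rect [array([622.3, -29.1]), array([115.6,  60.6]), np.float64(87.2)] depth med [622.9 -27.8  65.5]
```

View pics/w3.png

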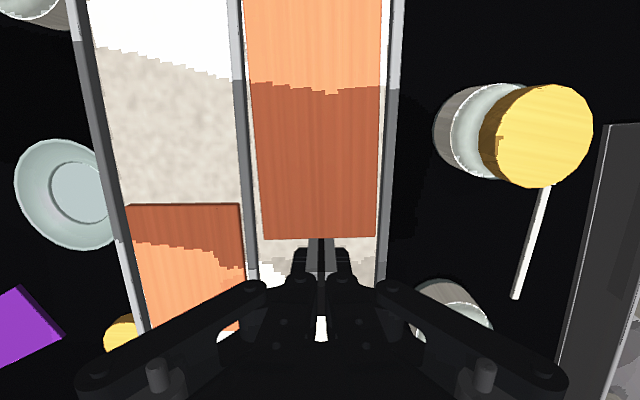

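Contact is made: the plate has moved about 20 mm, squarely, with a force near 3 N. The fingers drifted up 2 mm, so I'll correct that as I push.

Emit:
move_arm(deltas=[{"x": -0.003,"y": 0.002,"z": 0,"ax": -0.002,"ay": 0,"az": 0.003},{"x": -0.006,"y": 0.001,"z": -0.001,"ax": -0.002,"ay": 0,"az": 0.003},{"x": -0.006,"y": 0.0003,"z": 0,"ax": 0,"ay": 0,"az": 0},{"x": -0.006,"y": 0.0003,"z": -0.001,"ax": 0,"ay": 0,"az": 0},{"x": -0.006,"y": 0.0003,"z": 0,"ax": 0,"ay": 0,"az": 0},{"x": -0.006,"y": 0.0003,"z": 0,"ax": 0,"ay": 0,"az": 0},{"x": -0.006,"y": 0.0003,"z": 0,"ax": 0,"ay": 0,"az": 0}])

```text
t: 5.4
tool_pos: [624.0, -66.5, 89.4]
orientation: [-0.476, 0.48, -0.515, 0.528]
wrist_force: [-1.1, -5.9, 4.7]
width: 0.2
```

```bash
python3 go.py 35.5 79 87.5
```

```text
t 5.4 tcp [624.  -66.5  89.4] L [39.1 12.2] F [-1.1 -5.9  4.7] w 0.2 q6 1.46
dworld [ 1.9 66.8 -1.9] tool d mm [-66.8   0.8  -4. ] rotvec [-0.009 -0.006  0.017]
```

Emit:
move_arm(deltas=[{"x": -0.005,"y": 0.002,"z": -0.002,"ax": -0.005,"ay": -0.003,"az": 0.006},{"x": -0.006,"y": 0.001,"z": -0.002,"ax": -0.003,"ay": -0.003,"az": 0.006},{"x": -0.006,"y": 0.001,"z": -0.001,"ax": 0,"ay": 0,"az": 0.004},{"x": -0.006,"y": 0.001,"z": -0.001,"ax": 0,"ay": 0,"az": 0.003},{"x": -0.006,"y": 0.001,"z": -0.001,"ax": 0,"ay": 0,"az": 0.002},{"x": -0.005,"y": 0.0005,"z": 0,"ax": 0,"ay": 0,"az": 0},{"x": -0.003,"y": 0,"z": 0,"ax": 0,"ay": 0,"az": 0}])

```text
t: 5.98
tool_pos: [626.5, -31.9, 89.6]
orientation: [-0.48, 0.477, -0.514, 0.527]
wrist_force: [-0.7, -3.0, 1.1]
width: 0.1
```

```bash
python3 go.py 35.5 79 87.5;python3 - <<'E'
from look import *
p,d,st,P=look("wrist"); cv2.imwrite("pics/w4.png",p[:,:,::-1]); p,d,st,P=look("scene");cv2.imwrite("pics/s4.png",p[:,:,::-1]);p,d,st,P=look("side")
E
```

```text
t 5.98 tcp [626.5 -31.9  89.6] L [38.8 46.9] F [-0.7 -3.   1.1] w 0.1 q6 1.51
dworld [-0.6 32.2 -2.1] tool d mm [-32.1   1.7  -3.3] rotvec [-0.017 -0.002  0.01 ]
wrist px [311.1 114.1] n 29901 rect [array([629. ,  32.1]), array([112.3,  59.5]), np.float64(88.2)] depth med [628.9  40.5  65.8]
wrist px [156.  321.1] n 213 rect [array([528.7, -70.5]), array([ 8.8, 18.1]), np.float64(88.2)] depth med [525.5 -68.6  65.9]
wrist px [227.8 330.8] n 200 rect [array([567. , -79.9]), array([20.9,  5.5]), np.float64(31.4)] depth med [568.4 -78.8  66.1]
scene px [251.6 209.6] n 744 rect [array([ 544.2, -105.7]), array([78. , 58.8]), np.float64(83.9)] depth med [ 547.7 -107.7   65.7]
scene px [323.5 235.8] n 1386 rect [array([627.5,  40.2]), array([118.1,  61.3]), np.float64(86.3)] depth med [628.6  40.6  65.5]
side px [338.8 157.6] n 444 rect [array([ 548.2, -102.1]), array([80.5, 60.8]), np.float64(86.4)] depth med [ 548.2 -100.8   66.3]
side px [295.6 190.8] n 826 rect [array([630.2,  40.7]), array([123.4,  61.6]), np.float64(88.7)] depth med [629.2  45.2  66.1]
```

View pics/w4.png

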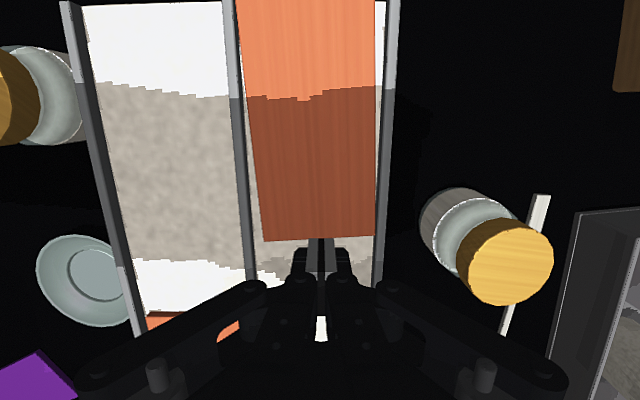

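Emit:
move_arm(deltas=[{"x": 0.002,"y": 0.003,"z": -0.003,"ax": -0.008,"ay": 0,"az": 0.005},{"x": 0,"y": 0.002,"z": -0.002,"ax": -0.008,"ay": 0,"az": 0.004},{"x": -0.005,"y": 0.001,"z": -0.001,"ax": 0,"ay": 0,"az": 0.002},{"x": -0.006,"y": 0.001,"z": -0.001,"ax": 0,"ay": 0,"az": 0.002},{"x": -0.006,"y": 0.001,"z": -0.001,"ax": 0,"ay": 0,"az": 0.002},{"x": -0.006,"y": 0.001,"z": -0.001,"ax": 0,"ay": 0,"az": 0.002},{"x": -0.003,"y": 0,"z": 0,"ax": 0,"ay": 0,"az": 0}])

```text
t: 6.72
tool_pos: [624.5, -15.5, 85.2]
orientation: [-0.478, 0.476, -0.517, 0.527]
wrist_force: [0.0, -2.6, 0.5]
width: 0.0
```

```bash
python3 go.py 35.5 77.6 87.5
```

```text
t 6.72 tcp [624.5 -15.5  85.2] L [35.5 63.1] F [ 0.  -2.6  0.5] w 0.0 q6 1.54
dworld [ 1.2 14.4  2.3] tool d mm [-14.5  -2.4  -0.1] rotvec [-0.012 -0.008  0.007]
```

Emit:
move_arm(deltas=[{"x": 0,"y": -0.002,"z": 0,"ax": -0.005,"ay": -0.003,"az": 0.003},{"x": -0.005,"y": 0,"z": 0,"ax": 0,"ay": 0,"az": 0.001},{"x": -0.005,"y": 0,"z": -0.0005,"ax": 0,"ay": 0,"az": 0.001},{"x": -0.003,"y": 0,"z": 0,"ax": 0,"ay": 0,"az": 0},{"x": 0,"y": 0,"z": 0,"ax": 0,"ay": 0,"az": 0}])

```text
t: 7.13
tool_pos: [623.4, -1.8, 85.6]
orientation: [-0.477, 0.478, -0.521, 0.522]
wrist_force: [-0.2, -3.2, 1.5]
width: 0.2
```

```bash
python3 go.py 35.5 77.6 87.5;python3 - <<'E'
from look import *
from go import toL
for n in("scene","side"):
    p,d,st,P=look(n);cv2.imwrite(f"pics/{n}5.png",p[:,:,::-1])
E
```

```text
t 7.13 tcp [623.4  -1.8  85.6] L [33.2 76.7] F [-0.2 -3.2  1.5] w 0.2 q6 1.55
dworld [2.4 0.7 1.9] tool d mm [-0.9 -1.9  2.3] rotvec [-0.001 -0.006  0.002]
scene px [252.8 209.1] n 802 rect [array([ 544.2, -105.8]), array([77.8, 58.8]), np.float64(83.9)] depth med [ 545.1 -105.4   65.5]
scene px [338.4 235.9] n 1418 rect [array([632.2,  70. ]), array([120.2,  63.2]), np.float64(83.8)] depth med [631.9  72.4  65.5]
side px [338.7 157.6] n 445 rect [array([ 548.3, -102.1]), array([80.5, 61. ]), np.float64(86.4)] depth med [ 548.  -100.4   66.3]
side px [290.8 199.2] n 888 rect [array([633.1,  71.6]), array([122. ,  62.8]), np.float64(83.8)] depth med [633.4  75.5  66.2]
```

The plate centre measures about ledge y = 150 and x = 36, which is on target. I'll back off, then raise.

Emit:
move_arm(deltas=[{"x": 0.012,"y": -0.001,"z": 0,"ax": 0,"ay": 0,"az": 0},{"x": 0.015,"y": -0.002,"z": 0.001,"ax": 0,"ay": 0,"az": 0},{"x": 0,"y": -0.02,"z": 0,"ax": 0,"ay": 0,"az": 0},{"x": 0,"y": -0.03,"z": 0,"ax": 0,"ay": 0,"az": 0},{"x": 0,"y": -0.03,"z": 0,"ax": 0,"ay": 0,"az": 0},{"x": 0,"y": -0.03,"z": 0,"ax": 0,"ay": 0,"az": 0},{"x": 0.02,"y": -0.02,"z": 0,"ax": 0,"ay": 0,"az": 0},{"x": 0.02,"y": -0.01,"z": 0,"ax": 0,"ay": 0,"az": 0},{"x": 0,"y": 0,"z": 0,"ax": 0,"ay": 0,"az": 0},{"x": 0,"y": 0,"z": 0,"ax": 0,"ay": 0,"az": 0}])

```text
t: 8.07
tool_pos: [612.7, -75.8, 229.2]
orientation: [0.478, -0.477, 0.528, -0.515]
wrist_force: [-0.2, 0.6, -0.8]
width: -0.2
```

```bash
python3 go.py 35.5 77.6 87.5;python3 - <<'E'
from look import *
from go import toL
for n in("scene","side","wrist"):
    p,d,st,P=look(n);cv2.imwrite(f"pics/{n}6.png",p[:,:,::-1])
    r=arm.masks_of(n,"ledge")
    for q in r[:1]:
        v,u=np.nonzero(q['region']&(d>0)); W=withdepth(P,np.c_[u,v],d[v,u],st); W=W[abs(W[:,2]-60)<2.5]
        L=np.array([toL(w) for w in W]); print('ledge top yl range',np.percentile(L[:,1],[0.3,99.7]).round(1),'xl',np.percentile(L[:,0],[.3,99.7]).round(1))
    v,u=np.nonzero(copper(p)); W=withdepth(P,np.c_[u,v],d[v,u],st);W=W[abs(W[:,2]-66)<3]
    L=np.array([toL(w) for w in W]);L=L[L[:,0]>2]; print('plate yl',np.percentile(L[:,1],[.3,99.7]).round(1),'xl',np.percentile(L[:,0],[.3,99.7]).round(1))
E
```

```text
t 8.07 tcp [612.7 -75.8 229.2] L [28.6  2. ] F [-0.2  0.6 -0.8] w -0.2 q6 1.43
dworld [  13.1   74.7 -141.7] tool d mm [-73.8 142.6   8.2] rotvec [ 0.013 -0.007 -0.013]
scene px [253. 209.] n 805 rect [array([ 544.3, -105.5]), array([77.7, 58.8]), np.float64(83.9)] depth med [ 544.6 -105.2   65.4]
scene px [338.1 236. ] n 1471 rect [array([632.2,  69.8]), array([120.5,  63.2]), np.float64(83.8)] depth med [632.1  70.9  65.5]
ledge top yl range [-169.2  167. ] xl [-70.6  73.1]
plate yl [ 89.  207.1] xl [ 6.2 67.4]
side px [338.7 157.8] n 448 rect [array([ 548.2, -101.6]), array([81.5, 60.8]), np.float64(86.4)] depth med [548.1 -99.7  66.2]
side px [290.7 198.9] n 904 rect [array([633.5,  71.2]), array([122.4,  62.8]), np.float64(84.6)] depth med [634.1  74.9  66.2]
ledge top yl range [-167.   170.5] xl [-72.7  70.3]
plate yl [ 88.9 209.6] xl [ 7.7 68.5]
wrist px [332.8  50.8] n 6939 rect [array([631.5,  49.7]), array([85. , 59.4]), np.float64(84.7)] depth med [631.6  52.   65.7]
wrist px [263.4 224.5] n 4018 rect [array([ 546.9, -107.3]), array([79. , 59.7]), np.float64(85.7)] depth med [ 547.1 -105.5   65.9]
ledge top yl range [-162.2  166.4] xl [-68.4  68.8]
plate yl [ 86.3 171.4] xl [ 7.3 66.5]
```

View pics/wrist6.png

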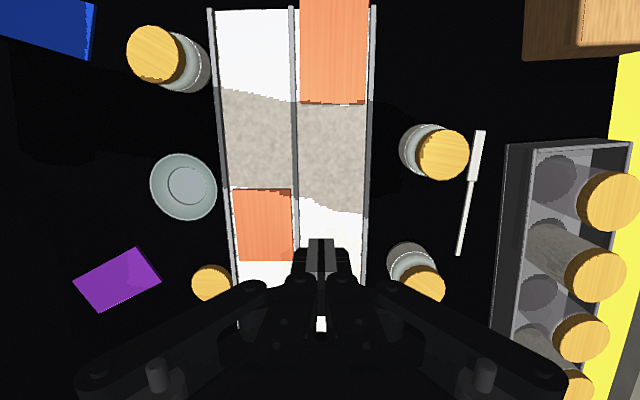

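View pics/scene6.png

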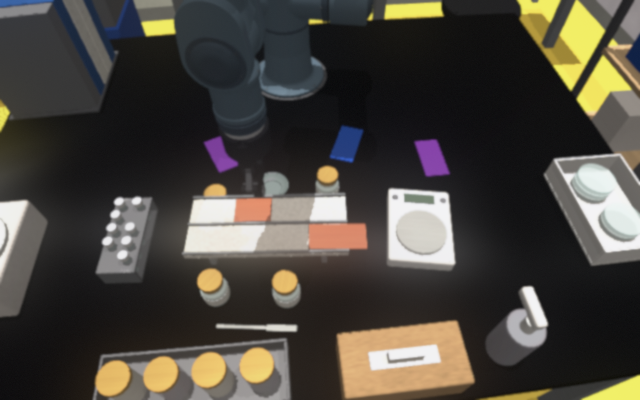

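The plate sticks out past the right-hand end (edge at column 366, ledge end at 347), and everything else is where it was. Overhang is about 39–40 mm and the arm is clear, so I'm handing in.

```bash
python3 -c "
from bench import arm
print(arm.sign_off())"
```

```text
the job is handed in; nothing more can be done
None
```

I pushed the longer plate along the far lane with the closed fingertips until it stuck out about 40 mm past the ledge's +y end, where the balance stands. The job is handed in; sign-off gave no verdict. The push force stayed under about 8 N, and the arm finished about 8 s in, with the fingers clear above the ledge.

Last checks:
- **Overhang:** the scene and side cameras put the plate from about y = 89 to 207–210 mm in the ledge's frame, so its centre is at about 148–150 mm (target 138–162). Each camera on its own gives an overhang of 39–40 mm.
- **Camera disagreement:** the wrist camera saw only part of the plate and put its rear edge about 3 mm lower, at 86 mm. That would make the centre about 146 mm, still within range.
- **Lane and height:** the plate's centre is at about x = 36–38 mm in its lane (limit 41.5), and its top is at 65.5–66.2 mm, so it lies flat.
- **Everything else:** the shorter plate measured within 1 mm of its starting place. I checked the other loose things only by eye, and they had not visibly moved.

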